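# Raise the reference probe in a dry-block calibrator for a mid-depth reading

### The job

Take a mid-depth reading on the dry-block calibrator: on the grey thermometer readout press the white key, then the blue key, then the green key, one at a time, each fully down and let up again, leaving the red key alone. Then draw the yellow-handled probe straight up in its well by 50 mm, so that the middle of the orange band on its stem stands level with the top of the block, without forcing it sideways or pulling it right out, and finish still holding it there, steady, in the gripper. Leave the grey-handled probe in its well and do not disturb the wash bottle, beaker and jar.

Things in the scene. Friction and masses are not known exactly. Their poses are not given: they have to be found in the camera images.
- dryblock: Dry-block calibrator: fixed teal box 170 (x) x 210 (y) x 125 mm high with a bare aluminium block 70 x 150 mm in its middle, flat top 135 mm above the bench. Two upright wells, 80 mm apart along its y axis, are bored 104 mm deep in it. Origin: centre of its underside, on the bench; z up; the front with the dial faces -x. It may stand left or right of the readout.
- well_a (a point): Centre of the mouth of the well on the calibrator's +y side, 135 mm above the bench. Bore 13 mm wide, vertical.
- well_b (a point): Centre of the mouth of the well on the calibrator's -y side, same size. The yellow-handled probe stands in one of the wells and the grey-handled one in the other.
- probe_grip (a point): Yellow-handled probe to be raised (loose): centre of its upright cylindrical handle, 22 mm across and 70 mm tall, yellow with thin black rings. At rest this point is 41 mm above the block's top (176 mm above the bench); raised as wanted it is 91 mm above the block's top. z is the probe's axis, up. Only the gripper keeps it raised: let go, it slides back down.
- sparep_grip (a point): Centre of the handle of the other probe, the same in shape and size but with a grey handle, in the other well, 80 mm away. To be left alone.
- readout: Thermometer readout, a fixed grey box 140 (x) x 210 (y) x 70 mm high; a black display strip on its far (+x) half rises to 90 mm (from 18 to 68 mm ahead of its centre in x). Origin: centre of its underside, on the bench. The four round keys stand in a row along its y axis, 48 mm apart, 30 mm to the -x side of its centre, in any order of colour.
- key_white_top (a point): White key cap (first): the centre of its flat round top, 24 mm across; moves with the cap. Its axes are those of the readout (x across the key row, y along it).
- key_blue_top (a point): Blue key cap (second): the centre of its flat round top, 24 mm across; moves with the cap. Its axes are those of the readout (x across the key row, y along it).
- key_green_top (a point): Green key cap (third): the centre of its flat round top, 24 mm across; moves with the cap. Its axes are those of the readout (x across the key row, y along it).
- key_red_top (a point): Red key cap (not to be pressed): the centre of its flat round top, 24 mm across; moves with the cap. Its axes are those of the readout (x across the key row, y along it).
- key_white (a joint): How far the white key is pressed, m: 0 up, 0.006 fully down; counts as pressed from 0.004. It springs back; full travel takes about 4 N. At rest its top is 89 mm above the bench; each key stands in a black collar 40 mm across whose top is 6 mm lower than the cap.
- key_blue (a joint): How far the blue key is pressed, m: 0 up, 0.006 fully down; counts as pressed from 0.004. It springs back; full travel takes about 4 N. At rest its top is 89 mm above the bench; each key stands in a black collar 40 mm across whose top is 6 mm lower than the cap.
- key_green (a joint): How far the green key is pressed, m: 0 up, 0.006 fully down; counts as pressed from 0.004. It springs back; full travel takes about 4 N. At rest its top is 89 mm above the bench; each key stands in a black collar 40 mm across whose top is 6 mm lower than the cap.
- key_red (a joint): How far the red key is pressed, m: 0 up, 0.006 fully down; counts as pressed from 0.004. It springs back; full travel takes about 4 N. At rest its top is 89 mm above the bench; each key stands in a black collar 40 mm across whose top is 6 mm lower than the cap.
- washbottle: White wash bottle with a bent spout, 68 mm across, 200 mm tall, loose on the bench beyond the work (far side). Origin: centre of its underside. Bystander.
- beaker: Empty glass beaker, 68 mm across, 85 mm tall, loose on the bench. Origin: centre of its underside. Bystander.
- jar: Amber jar with an aluminium cap, 60 mm across, 70 mm tall, loose on the bench. Origin: centre of its underside. Bystander.
- probe: The same yellow-handled probe, 0.11 to 0.23 kg; origin on its axis at the underside of the flange, 41 mm below the handle's centre. The steel flange, 32 mm across and 6 mm thick, rests on the block's top; below it a straight steel stem 12 mm across, 100 mm long, stands in the 13 mm bore; an orange band runs from 40 to 60 mm below the flange. Gripped 4 mm or more off-centre it can jam.
There are look-alikes about, which are no part of the job. Leave any pink or purple look-alike of the probe alone.

How it is judged:
By the outcome, as a careful person would: the job done as asked, in the order asked, and still so for the second after the job is handed in, while the arm keeps its last pose, push and grip.
It also fails if it takes over 58 s, if anything falls off the work surface, if the arm or the gripper's body presses on something with over 40 N, if the wrist force passes 120 N, or if a joint passes its speed limit or range.

### The arm

A 6-joint arm with a two-finger parallel gripper is mounted at the origin on the work surface. World frame = base frame: x ahead of the robot, y to its left, z up, the work surface at z = 0. Lengths are in m, angles in rad, forces in N, time in s.
With the tool pointing down it reaches from about 0.275 to 0.725 m from the base axis. Payload 15.9 kg.
Tool frame: the origin (TCP) lies midway between the tips of the shut fingers; the grasp point (between the pads) lies 19 mm behind it; z points along the fingers, x is the direction in which the jaws open and shut, and the axes are right-handed (so a half turn about z gives the same grasp; the last joint's range is limited). The gripper opens to 85 mm and grips with 20 to 120 N. Pads are 22 mm wide; open, the fingers measure 114 mm over their backs; the gripper's body (76 mm by 85 mm) begins 54 mm behind the grasp point. The pads swing forward as they close: fully open they stand 13 mm farther back than shut.
Start: joints at [-1.245, 0.213, -0.034, 1.323, 0, 1.571], TCP at [0.16, -0.474, 0.231] pointing down, gripper open.
Joint ranges: [-2.98, 2.98], [-0.74, 1.72], [-1.14, 1.35], [-2.1, 2.04], [-1.57, 1.44], [-3.14, 3.14]. Speed limits (rad/s): [1.89, 1.89, 2.39, 2.57, 3.14, 3.14].

### API

Orientations are given as a unit quaternion [x, y, z, w].
In Python, from bench import bot gives the robot as it stands.
- The arm moves only by the shell command python3 -m inch 'ROWS' [FORCE]. ROWS is JSON, a list that holds one entry, the list of rows, each a list of 7 numbers: the shift along the tool's x, y, z in mm, then the turn, a rotation vector about the tool's x, y, z in rad, then the opening in per cent of the stroke, from 0 (shut) to 100 (fully open). A call has exactly 8 rows; each row is the pose to reach, as a shift and turn from the pose commanded when the call began, along the tool's axes at that moment; what a row does not reach only later rows make up. A row lasts 1/10 s, in which the tool goes at most 50 mm and 8.59 degrees, less where a joint would pass 70% of its speed; a pose out of reach is approached as far as the arm can. A call with a gripper value outside its range is refused whole. The fingers move at their own pace and stop on an object; FORCE is the grip in N (left out, the last holds). Time passes only in rows, so rows that repeat a pose let the fingers close, or fill a call up. It gives the time, the measured TCP pose, the force and the opening at its end, in the units of the state.
- bot.state(): the state, without advancing time (a new reading comes with each control period).
- bot.grab_frame(name): name is "side" or "top" or "wrist"; returns (picture, depth): 420x560x3 uint8, blue, green, red; 420x560 float32, m along the optical axis (not along the pixel's ray), 0 where there is no reading.
- bot.camera_model(name): a dict with "intrinsics" (3x3 intrinsics, pixels), "extrinsics" (4x4, takes a point from world to camera coordinates); the wrist camera has in their place "hand_eye" (4x4, takes a point from camera to tool coordinates, whose origin is the TCP and whose axes are the tool frame's). Camera axes: x right, y down, z forward; pixel columns grow to the right and rows downward; lengths in m; the calibration is good to about 2 mm. The wrist camera is an equidistant fisheye: a pixel r from the principal point sees the ray r / f radians off the axis. A picture is of the moment at which its call begins: read the wrist's pose just before it. camera_model takes no time and is no camera call.
- bot.hand_in(): hands the job in, once; it reports no verdict.
The state is a dict: "time_s": time; "qpos": joint angles; "qd": joint speeds; "joint_efforts": joint torques, N m; "tool_pos": TCP position; "orientation": TCP orientation; "wrist_force": force on the tool from outside, world axes, zero at the start; "moment": the same for the moment, N m; "grip_width": finger opening in m.
Only numpy, scipy, OpenCV 4.12 (cv2) and the standard library are available. Lean on these libraries where they do the work, as an engineer would, in place of code of your own. Each camera call takes 0.05 s, during which the arm holds its last target.

## Working session

There is one attempt and no reset: what is moved stays moved. The work goes in short steps, Python scripts to look and compute and a shell command to move; the robot and the scene stay as the last step left them, time stands still between calls to the robot, and variables do not carry over. Pictures are saved under pics/ and viewed, and the job is handed in when it is done.

```bash
ls; mkdir -p pics; python3 - <<'E'
from bench import bot
import cv2,numpy as np
print(bot.state())
for n in ("side","top"):
    p,d=bot.grab_frame(n); cv2.imwrite(f"pics/{n}0.png",p); np.save(f"pics/{n}0.npy",d)
    m=bot.camera_model(n); print(n,np.round(m["intrinsics"],2),np.round(m["extrinsics"],4))
E
```

```text
pics
{'time_s': 0.0, 'qpos': array([-1.24503419e+00,  2.13382482e-01, -3.50711555e-02,  1.32350759e+00,
        8.56690849e-06,  1.57081535e+00]), 'qd': array([-0.00048735,  0.00137272,  0.00025613,  0.00172328,  0.00026123,
        0.00029667]), 'joint_efforts': array([ 6.35945427e-03, -6.86172080e+01,  4.87113655e+01,  1.79640111e-02,
        7.20327444e-04,  2.97916358e-06]), 'tool_pos': array([ 0.15990563, -0.47336995,  0.23079823]), 'orientation': array([ 8.12407672e-01, -5.83089560e-01, -4.70697801e-04, -3.43092949e-04]), 'wrist_force': array([-1.16044855,  0.81193208,  0.03695129]), 'moment': array([ 0.05270914, -0.00171722, -0.02654595]), 'grip_width': 0.08514261578888481}
side [[399.19   0.   275.51]
 [  0.   399.19 211.  ]
 [  0.     0.     1.  ]] [[-0.9004 -0.4348 -0.011   0.544 ]
 [-0.2054  0.4474 -0.8704  0.1904]
 [ 0.3834 -0.7815 -0.4922  0.7367]
 [ 0.      0.      0.      1.    ]]
top [[440.02   0.   282.55]
 [  0.   440.02 211.38]
 [  0.     0.     1.  ]] [[-0.0259 -0.9996 -0.0071  0.0653]
 [-0.9905  0.0266 -0.135   0.6077]
 [ 0.1352  0.0035 -0.9908  0.9238]
 [ 0.      0.      0.      1.    ]]
```

View pics/top0.png

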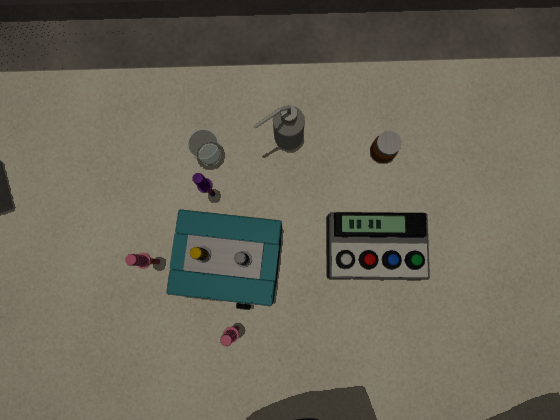

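View pics/side0.png

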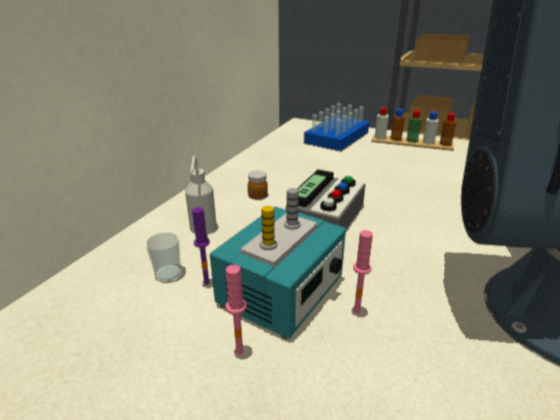

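Yellow handle is at top (200,254). The things it could be mistaken for are the grey handle (242,258), pink (140,260), pink (230,336) and purple (203,182). The keys run left to right: white (346,259), red (369,260), blue (392,260), green (415,260). I'll enlarge these.

```bash
python3 - <<'E'
import cv2
p=cv2.imread("pics/top0.png")
cv2.imwrite("pics/c1.png",cv2.resize(p[195:315,160:290],None,fx=5,fy=5,interpolation=cv2.INTER_CUBIC))
cv2.imwrite("pics/c2.png",cv2.resize(p[200:290,315:440],None,fx=6,fy=6,interpolation=cv2.INTER_CUBIC))
E
cat > h.py <<'E'
from bench import bot
import numpy as np,cv2
from scipy.spatial.transform import Rotation as R
def plane(cam,uv,z):
    m=bot.camera_model(cam);K=m["intrinsics"];T=np.array(m["extrinsics"])
    d=T[:3,:3].T@np.linalg.solve(K,[uv[0],uv[1],1.]);c=-T[:3,:3].T@T[:3,3]
    return c+d*(z-c[2])/d[2]
def proj(cam,X):
    m=bot.camera_model(cam);T=np.array(m["extrinsics"]);q=np.array(m["intrinsics"])@(T[:3,:3]@X+T[:3,3]);return q[:2]/q[2]
def totool(target,s=None):
    s=s or bot.state();r=R.from_quat(s["orientation"]);return r.inv().apply(np.array(target)-s["tool_pos"])*1000
E
```

```text
(no output)
```

View pics/c1.png

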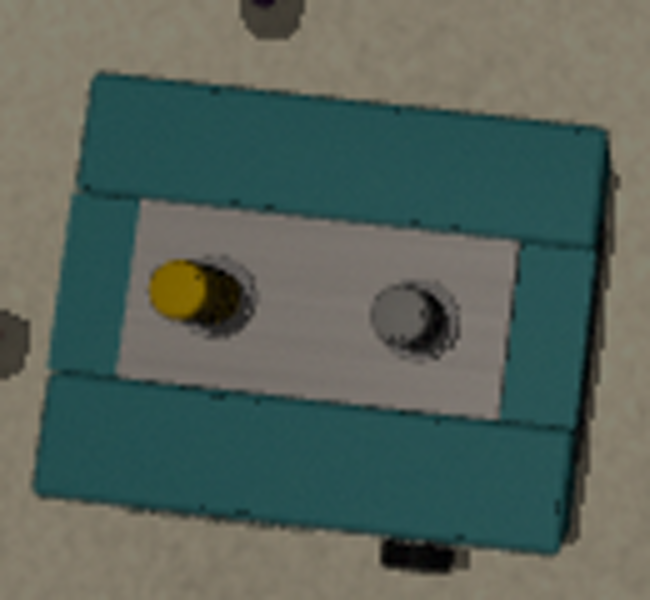

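View pics/c2.png

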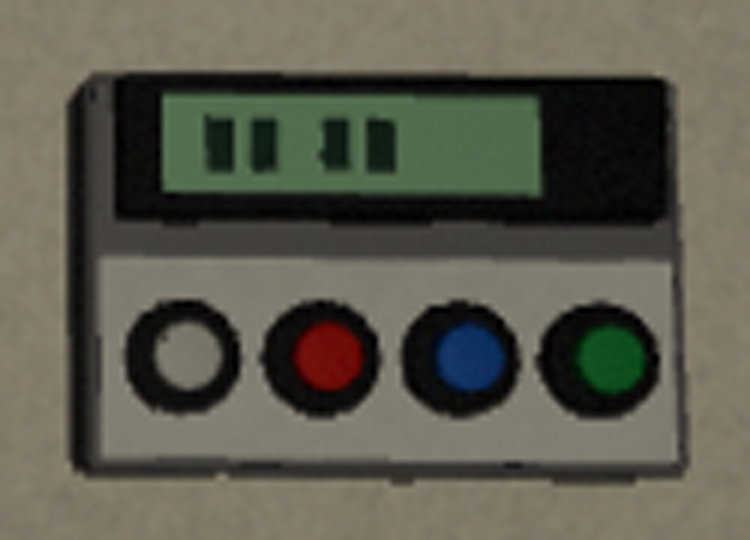

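```bash
python3 - <<'E'
from h import *
for n,uv in dict(white=(345.9,258.75),red=(369.6,258.9),blue=(392.9,259.1),green=(416.4,259.4)).items(): print(n,plane("top",uv,.089).round(4))
for n,uv in dict(yel=(195.4,252.6),grey=(240,257.6)).items(): print(n,plane("top",uv,.211).round(4))
c=[plane("top",(160+(a+.5)/5-.5,195+(b+.5)/5-.5),.135) for a,b in((140,200),(520,240),(500,417),(117,375))]
print(np.round(c,4),np.mean(c,0))
for n,uv in dict(pinkL=(132,260),pinkF=(228,340),purple=(199,179)).items(): print(n,plane("top",uv,.18).round(3))
s=bot.state(); r=R.from_quat(s["orientation"]); print(r.as_matrix().round(3))
for n in("washbottle",(289,115)),("beaker",(203,140)): print(n[0],plane("top",n[1],.15).round(3))
p,d=bot.grab_frame("wrist");cv2.imwrite("pics/w0.png",p)
print(bot.camera_model("wrist"))
E
```

```text
white [ 0.5011 -0.0783  0.089 ]
red [ 0.4995 -0.1269  0.089 ]
blue [ 0.4979 -0.1745  0.089 ]
green [ 0.496  -0.2226  0.089 ]
yel [0.516  0.2061 0.211 ]
grey [0.505  0.1266 0.211 ]
[[0.5553 0.2369 0.135 ]
 [0.5356 0.0877 0.135 ]
 [0.4672 0.0968 0.135 ]
 [0.4872 0.2457 0.135 ]] [0.51134657 0.16679146 0.135     ]
pinkL [0.507 0.33  0.18 ]
pinkF [0.359 0.153 0.18 ]
purple [0.656 0.206 0.18 ]
[[ 0.32  -0.947 -0.   ]
 [-0.947 -0.32   0.001]
 [-0.001 -0.    -1.   ]]
washbottle [0.789 0.031 0.15 ]
beaker [0.742 0.204 0.15 ]
{'intrinsics': array([[325.1922621 ,   0.        , 279.81954899],
       [  0.        , 325.1922621 , 209.76935231],
       [  0.        ,   0.        ,   1.        ]]), 'hand_eye': array([[ 9.99999824e-01,  3.11827600e-04,  5.05019168e-04,
         4.83159376e-04],
       [-4.44522670e-04,  9.57291917e-01,  2.89122790e-01,
        -7.30615503e-02],
       [-3.93294302e-04, -2.89122963e-01,  9.57291887e-01,
        -1.41736288e-01],
       [ 0.00000000e+00,  0.00000000e+00,  0.00000000e+00,
         1.00000000e+00]])}
```

```bash
python3 -m inch '[[[-16,-28,0,0,0,-0.138,0],[-33,-56,0,0,0,-0.277,0],[-49,-84,0,0,0,-0.415,0],[-66,-112,0,0,0,-0.553,0],[-82,-140,0,0,0,-0.692,0],[-99,-168,0,0,0,-0.83,0],[-115,-196,0,0,0,-0.969,0],[-132,-224,0,0,0,-1.107,0]]]' 40
python3 - <<'E'
from h import *
s=bot.state();print(R.from_quat(s["orientation"]).as_matrix().round(3)); print(s["qpos"],totool([.5011,-.0783,.15]))
E
```

```text
time_s: 0.95
tool_pos: [0.3306, -0.2758, 0.2312]
orientation: [0.998, -0.066, -0.0, -0.0]
wrist_force: [-0.4, -0.4, 0.1]
grip_width: -0.0
[[ 0.991 -0.132 -0.   ]
 [-0.132 -0.991  0.   ]
 [-0.    -0.    -1.   ]]
[-6.95243561e-01  7.04600463e-02 -2.01661016e-01  1.29879468e+00
  1.89804302e-05  1.00796706e+00] [ 142.92129142 -218.26436931   81.22660642]
```

```bash
python3 -m inch '[[[19,-29,8,0,0,0,0],[38,-58,16,0,0,0,0],[57,-87,24,0,0,0,0],[76,-116,32,0,0,0,0],[95,-146,40,0,0,0,0],[114,-175,48,0,0,0,0],[133,-204,56,0,0,0,0],[143,-218,61,0,0,0,0]]]'
python3 - <<'E'
from h import *
for n in("wrist","top"):
    p,d=bot.grab_frame(n);cv2.imwrite(f"pics/{n}1.png",p)
print(bot.state()["tool_pos"])
E
```

```text
time_s: 1.75
tool_pos: [0.5026, -0.0787, 0.1694]
orientation: [0.998, -0.068, -0.0, -0.0]
wrist_force: [-0.5, -0.7, 0.2]
grip_width: -0.0004
[ 0.50212662 -0.07934302  0.16930841]
```

View pics/wrist1.png

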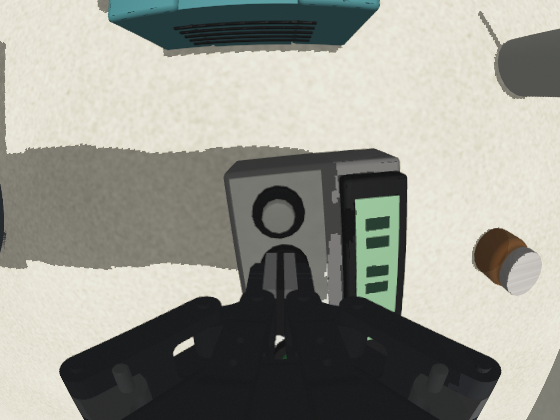

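View pics/top1.png

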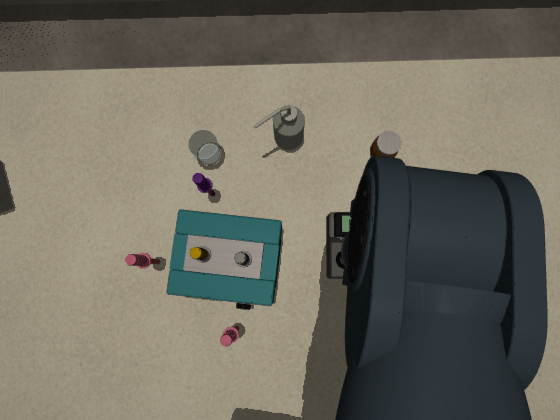

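In the wrist view the white cap is at (277,216), with the finger tips at about (280,255). I'll cross-check its position.

```bash
cat >> h.py <<'E'
def wplane(uv,z,s=None):
    s=s or bot.state();m=bot.camera_model("wrist");K=m["intrinsics"];H=np.array(m["hand_eye"])
    x=(uv[0]-K[0,2])/K[0,0];y=(uv[1]-K[1,2])/K[1,1];t=np.hypot(x,y)
    d=np.array([x/t*np.sin(t),y/t*np.sin(t),np.cos(t)])
    r=R.from_quat(s["orientation"]).as_matrix();c=r@H[:3,3]+s["tool_pos"];d=r@H[:3,:3]@d
    return c+d*(z-c[2])/d[2]
E
python3 - <<'E'
from h import *
print(wplane((277.5,216),.089),totool([.5011,-.0783,.089]))
p=cv2.imread("pics/wrist1.png");cv2.imwrite("pics/c3.png",cv2.resize(p[170:280,210:350],None,fx=5,fy=5))
E
```

```text
[ 0.50027348 -0.07792378  0.089     ] [-1.04142185 -0.88039386 80.31017179]
```

View pics/c3.png

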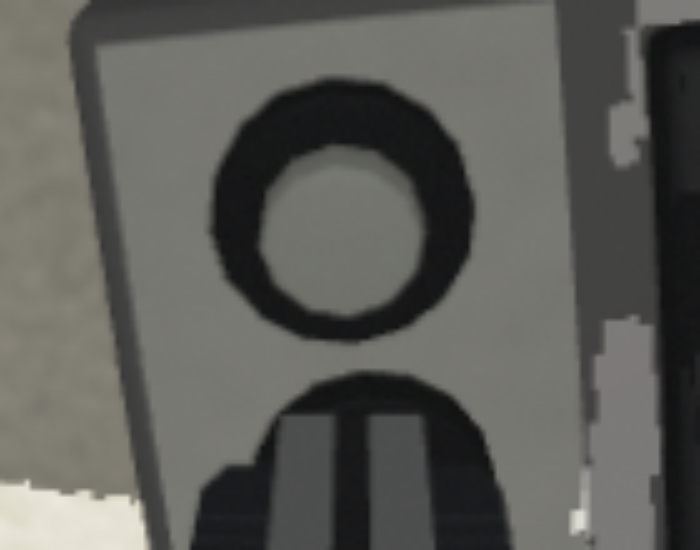

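```bash
python3 -m inch '[[[0,-1,15,0,0,0,0],[-1,-1,35,0,0,0,0],[-1,-1,55,0,0,0,0],[-1,-1,70,0,0,0,0],[-1,-1,77,0,0,0,0],[-1,-1,82,0,0,0,0],[-1,-1,84,0,0,0,0],[-1,-1,84,0,0,0,0]]]'
python3 - <<'E'
from h import *
s=bot.state();print(s["tool_pos"],s["wrist_force"],totool([.5007,-.078,.083]))
E
```

```text
time_s: 2.65
tool_pos: [0.5007, -0.08, 0.0871]
orientation: [0.998, -0.069, 0.0, 0.0]
wrist_force: [-2.2, -0.6, 4.6]
grip_width: -0.0003
[ 0.50070145 -0.0800292   0.08708066] [-2.17016801 -0.60771575  4.58372135] [-0.28311458 -2.01172279  4.07949614]
```

```bash
python3 -m inch '[[[0,0,1,0,0,0,0],[0,0,2,0,0,0,0],[0,0,2,0,0,0,0],[0,0,2,0,0,0,0],[0,0,2,0,0,0,0],[0,0,2,0,0,0,0],[0,0,2,0,0,0,0],[0,0,2,0,0,0,0]]]'
python3 - <<'E'
from h import *
p,d=bot.grab_frame("wrist");cv2.imwrite("pics/w2.png",cv2.resize(p[150:320,180:380],None,fx=4,fy=4))
s=bot.state();print(s["tool_pos"],s["wrist_force"])
E
```

```text
time_s: 3.45
tool_pos: [0.5011, -0.08, 0.0865]
orientation: [0.998, -0.069, 0.001, 0.0]
wrist_force: [-13.3, -0.8, 30.8]
grip_width: 0.0
[ 0.50107037 -0.08005712  0.08649837] [-12.58007418  -0.40464241  29.85907969]
```

View pics/w2.png

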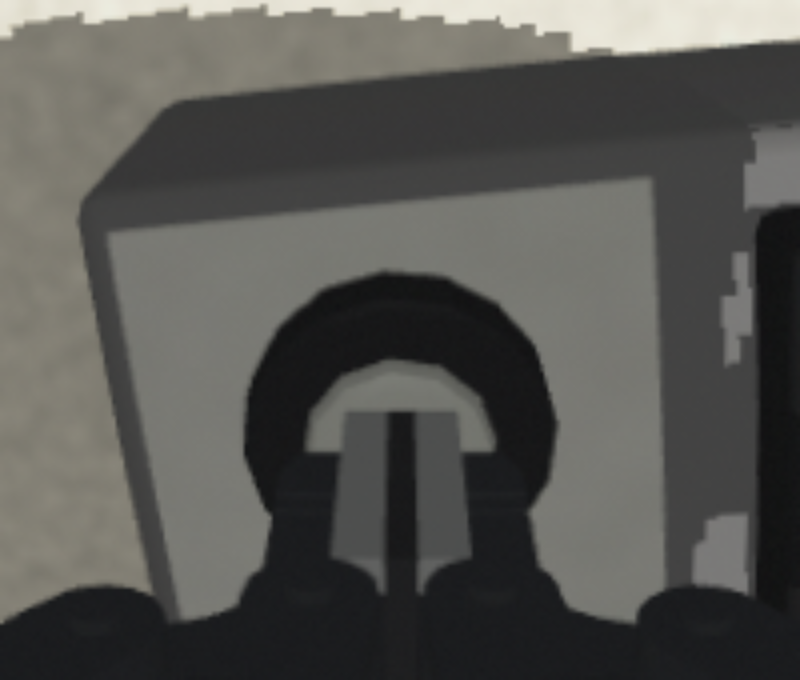

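```bash
python3 - <<'E'
from h import *
s=bot.state();p,d=bot.grab_frame("wrist")
def dep(uv):
    m=bot.camera_model("wrist");K=m["intrinsics"];H=np.array(m["hand_eye"])
    x=(uv[0]-K[0,2])/K[0,0];y=(uv[1]-K[1,2])/K[1,1];t=np.hypot(x,y)
    v=np.array([x/t*np.tan(t),y/t*np.tan(t),1])*d[uv[1],uv[0]]
    r=R.from_quat(s["orientation"]).as_matrix();return r@(H[:3,:3]@v+H[:3,3])+s["tool_pos"]
for n,u in dict(cap=(280,248),cap2=(275,249),cap3=(288,249),collar=(280,226),collar2=(262,235),collar3=(306,235),panel=(230,225),panel2=(225,250),padtip=(272,256),padtip2=(290,256)).items(): print(n,dep(u).round(4))
E
```

```text
cap [ 0.5023 -0.0697  0.0847]
cap2 [ 0.5    -0.069   0.0868]
cap3 [ 0.5061 -0.0707  0.085 ]
collar [ 0.5037 -0.06    0.0809]
collar2 [ 0.4945 -0.063   0.082 ]
collar3 [ 0.5155 -0.0656  0.0829]
panel [ 0.4776 -0.0597  0.0702]
panel2 [ 0.4719 -0.0738  0.0691]
padtip [ 0.4987 -0.0694  0.0936]
padtip2 [ 0.5068 -0.0704  0.0939]
```

```bash
cat >> h.py <<'E'
def dmap():
    s=bot.state();p,d=bot.grab_frame("wrist")
    m=bot.camera_model("wrist");K=m["intrinsics"];H=np.array(m["hand_eye"])
    v,u=np.mgrid[0:420,0:560]
    x=(u-K[0,2])/K[0,0];y=(v-K[1,2])/K[1,1];t=np.hypot(x,y)+1e-9
    V=np.stack([x/t*np.tan(t),y/t*np.tan(t),np.ones_like(t)],-1)*d[...,None]
    r=R.from_quat(s["orientation"]).as_matrix();return p,(V@H[:3,:3].T+H[:3,3])@r.T+s["tool_pos"]
E
python3 - <<'E'
from h import *
Z=[];
for i in range(3):
    p,X=dmap();Z.append(X[...,2])
Z=np.mean(Z,0)
def st(n,a):print(n,len(a),np.median(a).round(5),a.std().round(5))
st("cap",Z[245:251,268:293].ravel())
st("collarN",Z[222:233,268:292].ravel())
st("panel",Z[210:240,215:235].ravel());st("pads",np.r_[Z[260:275,268:276].ravel()])
print((Z[215:262:2,280]*1000).round(1))
cv2.imwrite("pics/w3.png",cv2.resize(p[235:270,245:320],None,fx=10,fy=10,interpolation=cv2.INTER_NEAREST))
E
```

```text
cap 150 0.08536 0.00392
collarN 264 0.08174 0.00325
panel 600 0.07025 0.0048
pads 120 0.10446 0.00663
[ 70.9  70.2  74.7  77.7  80.5  81.6 130.7  81.7  82.3  82.1  81.7  82.1
  82.2  84.1  84.1  85.1  85.7  86.2  85.2  89.9  92.7  94.5  96.7  98.5]
```

View pics/w3.png

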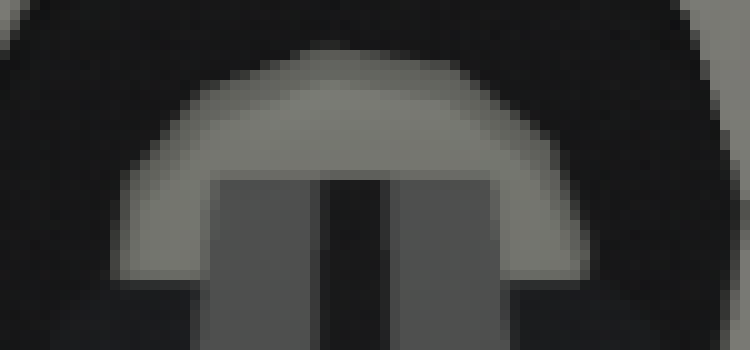

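```bash
python3 - <<'E'
from h import *
s=bot.state();print({k:np.round(v,3) for k,v in s.items()})
p,d=bot.grab_frame("side");cv2.imwrite("pics/s2.png",p)
cv2.imwrite("pics/s2c.png",cv2.resize(p[100:250,250:450],None,fx=4,fy=4))
E
```

```text
{'time_s': np.float64(3.7), 'qpos': array([-1.580e-01,  3.010e-01, -2.950e-01,  9.720e-01, -1.000e-03,
        1.551e+00]), 'qd': array([ 0.   ,  0.003, -0.001,  0.   ,  0.   ,  0.002]), 'joint_efforts': array([ 1.2230e+00, -5.9061e+01,  4.1401e+01, -5.7820e+00,  7.5800e-01,
        5.0000e-03]), 'tool_pos': array([ 0.501, -0.08 ,  0.087]), 'orientation': array([ 0.998, -0.069,  0.001,  0.   ]), 'wrist_force': array([-13.259,  -0.393,  30.045]), 'moment': array([-0.063,  2.705,  0.055]), 'grip_width': np.float64(0.0)}
```

View pics/s2c.png

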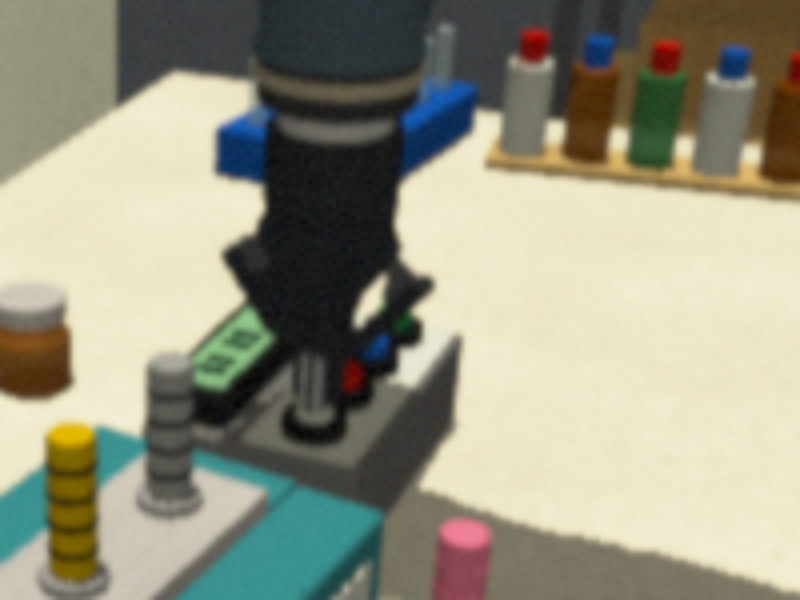

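```bash
python3 - <<'E'
from h import *
p,X=dmap();s=bot.state()
Q=(X-s["tool_pos"])*1000
for v in (254,258,262,264,266,270,276,282,290):
    print(v,[tuple(Q[v,u].round(0).astype(int)) for u in (250,255,260,265,270,275,280,287,293,298,303,308,312)])
E
```

```text
254 [(np.int64(-14), np.int64(8), np.int64(-4)), (np.int64(-12), np.int64(8), np.int64(-4)), (np.int64(9), np.int64(72), np.int64(142)), (np.int64(-6), np.int64(9), np.int64(-1)), (np.int64(-3), np.int64(11), np.int64(6)), (np.int64(-1), np.int64(11), np.int64(6)), (np.int64(1), np.int64(10), np.int64(5)), (np.int64(4), np.int64(10), np.int64(5)), (np.int64(7), np.int64(9), np.int64(5)), (np.int64(9), np.int64(6), np.int64(-1)), (np.int64(12), np.int64(4), np.int64(-4)), (np.int64(14), np.int64(4), np.int64(-5)), (np.int64(16), np.int64(4), np.int64(-4))]
258 [(np.int64(-14), np.int64(6), np.int64(-4)), (np.int64(-12), np.int64(5), np.int64(-6)), (np.int64(-9), np.int64(7), np.int64(-1)), (np.int64(-6), np.int64(11), np.int64(9)), (np.int64(-3), np.int64(11), np.int64(9)), (np.int64(-1), np.int64(11), np.int64(9)), (np.int64(1), np.int64(10), np.int64(9)), (np.int64(4), np.int64(9), np.int64(8)), (np.int64(7), np.int64(9), np.int64(9)), (np.int64(9), np.int64(4), np.int64(-1)), (np.int64(12), np.int64(2), np.int64(-5)), (np.int64(14), np.int64(2), np.int64(-4)), (np.int64(16), np.int
[... 3292 characters left out ...]
 (np.int64(10), np.int64(6), np.int64(25)), (np.int64(12), np.int64(5), np.int64(24)), (np.int64(14), np.int64(4), np.int64(24))]
290 [(np.int64(-9), np.int64(13), np.int64(40)), (np.int64(-7), np.int64(14), np.int64(42)), (np.int64(-6), np.int64(14), np.int64(41)), (np.int64(-4), np.int64(12), np.int64(39)), (np.int64(-3), np.int64(10), np.int64(37)), (np.int64(-1), np.int64(11), np.int64(37)), (np.int64(1), np.int64(10), np.int64(36)), (np.int64(4), np.int64(9), np.int64(36)), (np.int64(6), np.int64(9), np.int64(36)), (np.int64(8), np.int64(10), np.int64(39)), (np.int64(10), np.int64(12), np.int64(42)), (np.int64(11), np.int64(10), np.int64(40)), (np.int64(13), np.int64(10), np.int64(39))]
```

```bash
python3 -m inch '[[[0,0,-2,0,0,0,0],[0,0,-3,0,0,0,0],[0,0,-3,0,0,0,0],[0,0,-3,0,0,0,0],[0,0,-3,0,0,0,0],[0,0,-3,0,0,0,0],[0,0,-3,0,0,0,0],[0,0,-3,0,0,0,0]]]'
cat >> h.py <<'E'
def capz():
    Z=np.mean([dmap()[1][...,2] for i in range(2)],0); s=bot.state()
    print("capcol",(Z[236:256,270:276].mean(1)*1000).round(1)); print("right",(Z[236:256,284:291].mean(1)*1000).round(1));print(s["tool_pos"].round(4),s["wrist_force"].round(1),s["moment"].round(2))
E
python3 -c "
from h import *
capz();p,d=bot.grab_frame('wrist');cv2.imwrite('pics/w4.png',cv2.resize(p[220:280,235:325],None,fx=8,fy=8))"
```

```text
time_s: 4.6
tool_pos: [0.501, -0.0796, 0.0874]
orientation: [0.998, -0.069, 0.0, -0.0]
wrist_force: [1.4, -3.1, 4.1]
grip_width: -0.0001
capcol [82.3 82.2 94.4 82.3 82.1 82.7 83.6 84.3 85.  85.2 85.4 98.1 86.2 86.2
 98.3 86.7 86.6 91.2 92.3 93.2]
right [ 81.9  82.2  92.7  82.1  82.2  82.8  83.4  84.1  84.7  85.7  85.6  85.9
  86.2  86.5  96.5  86.5  86.5  91.1 102.1  93.3]
[ 0.501  -0.0795  0.0874] [ 2.1 -1.3  2.8] [-0.34 -0.39 -0.02]
```

View pics/w4.png

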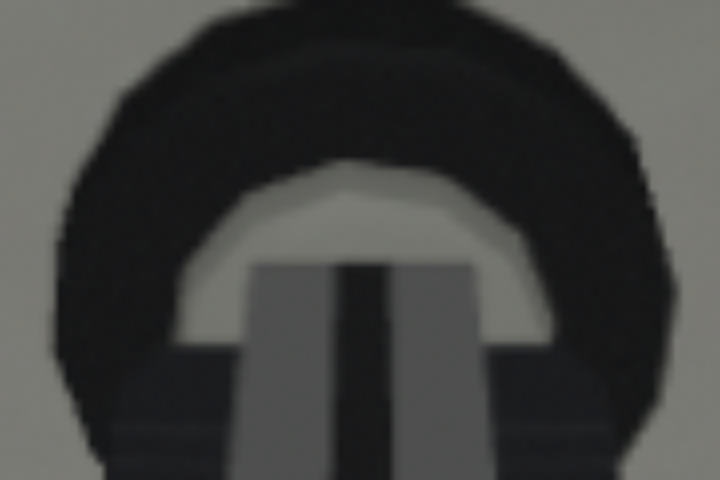

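```bash
python3 -m inch '[[[0,0,-10,0,0,0,0],[0,0,-25,0,0,0,0],[0,0,-35,0,0,0,50],[-15,0,-35,0,0,0,100],[-30,0,-35,0,0,0,100],[-43,0,-35,0,0,0,100],[-49,0,-35,0,0,0,100],[-49,0,-35,0,0,0,100]]]'
python3 -c "
from h import *
s=bot.state();p,d=bot.grab_frame('wrist');cv2.imwrite('pics/w5.png',p);print(s['grip_width'],s['tool_pos'],totool([.5007,-.0783,.089],s))"
```

```text
time_s: 5.55
tool_pos: [0.4518, -0.0727, 0.1226]
orientation: [0.998, -0.069, 0.0, -0.0]
wrist_force: [0.4, -0.2, 0.6]
grip_width: 0.0848
0.08479086603584185 [ 0.45183131 -0.07271976  0.12263794] [49.17035615 -1.192732   33.64003227]
```

View pics/w5.png

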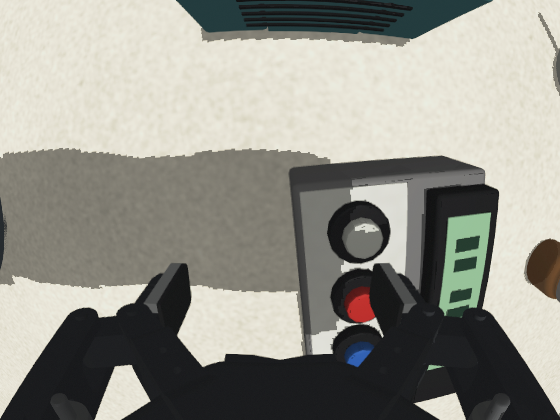

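```bash
python3 -m inch '[[[0,-1,10,0,0,0,100],[0,-1,25,0,0,0,100],[0,-1,36,0,0,0,100],[0,-1,43,0,0,0,100],[0,-1,47,0,0,0,100],[0,-1,50,0,0,0,100],[0,-1,50,0,0,0,100],[0,-1,50,0,0,0,100]]]'
python3 -c "
from h import *
s=bot.state();p,d=bot.grab_frame('wrist');cv2.imwrite('pics/w6.png',cv2.resize(p[170:320,300:500],None,fx=4,fy=4));print(s['grip_width'],s['tool_pos'],s['wrist_force'],s['moment'])"
```

```text
time_s: 6.4
tool_pos: [0.4524, -0.0718, 0.0733]
orientation: [0.998, -0.069, 0.0, -0.0]
wrist_force: [-12.3, 2.6, 22.6]
grip_width: 0.0855
0.0855295730710106 [ 0.4523717  -0.07177473  0.07333341] [-12.3416201    2.59424163  22.57584934] [0.30008142 1.35342064 0.02631211]
```

View pics/w6.png

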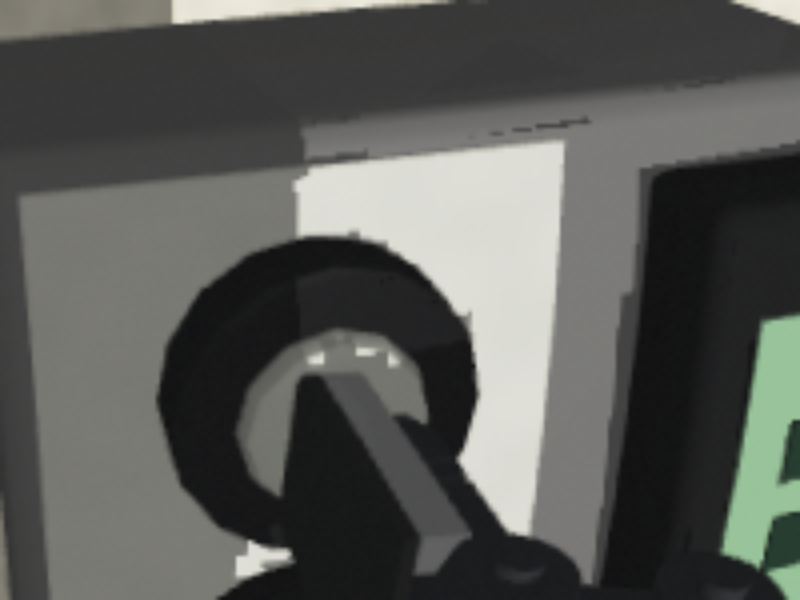

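```bash
python3 - <<'E'
from h import *
d=np.load("pics/top0.npy");m=bot.camera_model("top");K=m["intrinsics"];T=m["extrinsics"]
v,u=np.mgrid[0:420,0:560]
P=np.stack([(u-K[0,2])/K[0,0]*d,(v-K[1,2])/K[1,1]*d,d],-1)
W=(P-T[:3,3])@T[:3,:3]
z=W[...,2]
for n,(a,b) in dict(white=(346,259),red=(370,259),blue=(393,259),green=(416,259)).items():
    print(n,np.median(z[b-2:b+3,a-2:a+3]).round(4), "collar",(z[b,a-12:a+12]*1000).round(0))
print("panel",np.median(z[270:274,340:420]),"disp",np.median(z[218:230,415:422]),"bench",np.median(z[320:340,400:440]),"block",np.median(z[250:265,218:228]))
E
python3 -c "
from h import *
s=bot.state();p,X=dmap();Z=X[...,2]
print(s['wrist_force'],s['tool_pos'])
for v in range(246,270,2): print(v,(Z[v,350:412:3]*1000).round(0))"
```

```text
white 0.0925 collar [69. 70. 84. 84. 81. 84. 90. 93. 93. 91. 95. 92. 93. 92. 95. 95. 95. 92.
 86. 82. 85. 70. 71. 70.]
red 0.0925 collar [68. 81. 86. 82. 79. 85. 91. 95. 93. 92. 90. 92. 90. 90. 94. 92. 91. 89.
 84. 82. 68. 69. 71. 72.]
blue 0.093 collar [ 72.  78.  85.  83.  85.  83.  92.  96.  96.  92.  94.  90.  96.  92.
  94.  93.  95.  91.  81.  80.  79.  72. 998.  73.]
green 0.0933 collar [73. 79. 82. 81. 84. 83. 85. 94. 94. 95. 95. 95. 95. 94. 92. 93. 92. 92.
 81. 82. 83. 73. 72. 71.]
panel 0.07103254206211577 disp 0.0894683120548789 bench 8.029278033316946e-05 block 0.13422661819152876
[-12.14917269   2.70406772  22.32491027] [ 0.4523881  -0.07179185  0.07332807]
246 [76. 77. 79. 81. 81. 81. 83. 82. 82. 83. 84. 82. 82. 83. 83. 82. 82. 82.
 82. 82. 82.]
248 [76. 79. 81. 82. 83. 82. 82. 82. 82. 83. 83. 83. 82. 82. 82. 81. 82. 82.
 82. 82. 80.]
250 [77. 80. 82. 81. 83. 82. 82. 82. 82. 82. 83. 82. 83. 81. 83. 82. 81. 83.
 83. 82. 82.]
252 [79. 80. 82. 82. 81. 82. 82. 83. 83. 82. 83. 82. 82. 81. 82. 83. 82. 82.
 82. 82. 83.]
254 [79. 82. 82. 82. 82. 81. 83. 82. 82. 82. 83. 84. 85. 83. 84. 82. 82. 82.
 83. 81. 83.]
256 [81. 83. 82. 83. 82. 82. 82. 82. 83. 83. 85. 84. 85. 86. 85. 86. 83. 82.
 82. 82. 82.]
258 [ 81.  81.  83.  82.  82.  82.  82.  83.  84.  85. 215.  85.  85.  85.
  86.  85.  85.  82.  81.  81.  82.]
260 [82. 81. 82. 83. 82. 81. 83. 85. 85. 85. 86. 85. 86. 85. 86. 84. 85. 83.
 82. 82. 83.]
262 [82. 82. 82. 81. 83. 83. 83. 85. 86. 86. 85. 86. 86. 86. 86. 85. 85. 84.
 84. 82. 83.]
264 [81. 82. 82. 82. 83. 83. 85. 84. 86. 91. 90. 89. 89. 91. 86. 85. 85. 84.
 85. 82. 82.]
266 [82. 82. 81. 82. 82. 83. 84. 86. 87. 92. 91. 93. 92. 94. 93. 86. 85. 86.
 85. 82. 82.]
268 [83. 82. 82. 82. 83. 85. 85. 86. 87. 92. 95. 94. 95. 95. 95. 85. 86. 87.
 86. 81. 81.]
```

The top camera's depth puts the caps at about 92.5 mm at rest, not 89. The stop I felt at 86.5 mm was therefore the key bottoming after its 6 mm travel, so white was already fully pressed the first time, and this is a second white press. I'll let it up and carry on with blue, using shut fingers.

```bash
python3 -m inch '[[[0,0,-10,0,0,0,100],[0,0,-30,0,0,0,100],[0,0,-50,0,0,0,100],[0,0,-65,0,0,0,100],[0,0,-70,0,0,0,50],[8,5,-70,0,0,0,0],[18,15,-70,0,0,0,0],[25,25,-70,0,0,0,0]]]'
python3 - <<'E'
from h import *
for n,uv in dict(white=(345.9,258.75),blue=(392.9,259.1),green=(416.4,259.4)).items():
    w=plane("top",uv,.0925); print(n,w.round(4),totool([w[0],w[1],.0925]).round(1))
E
```

```text
time_s: 7.3
tool_pos: [0.4743, -0.1011, 0.1415]
orientation: [0.998, -0.069, -0.0, -0.0]
wrist_force: [-0.5, -0.3, 0.1]
grip_width: 0.0281
white [ 0.501  -0.0778  0.0925] [ 23.3 -26.7  49. ]
blue [ 0.4978 -0.1737  0.0925] [33.2 68.7 49. ]
green [ 0.4959 -0.2215  0.0925] [ 38.  116.4  49. ]
```

```bash
python3 -m inch '[[[8,14,5,0,0,0,0],[17,34,10,0,0,0,0],[25,54,20,0,0,0,0],[31,66,30,0,0,0,0],[33,69,38,0,0,0,0],[33,69,40,0,0,0,0],[33,69,40,0,0,0,0],[33,69,40,0,0,0,0]]]'
python3 - <<'E'
from h import *
s=bot.state();p,d=bot.grab_frame('wrist');cv2.imwrite('pics/w7.png',cv2.resize(p[150:330,170:410],None,fx=3,fy=3));print(totool([.4978,-.174,.0925],s).round(1),s['tool_pos'],s['wrist_force'])
E
```

```text
time_s: 8.1
tool_pos: [0.4969, -0.1723, 0.1027]
orientation: [0.998, -0.069, 0.0, -0.0]
wrist_force: [1.0, 0.3, -0.5]
grip_width: -0.0004
[ 1.1  1.6 10.2] [ 0.49694923 -0.17231622  0.10266688] [ 0.95381395  0.28966677 -0.53653651]
```

View pics/w7.png

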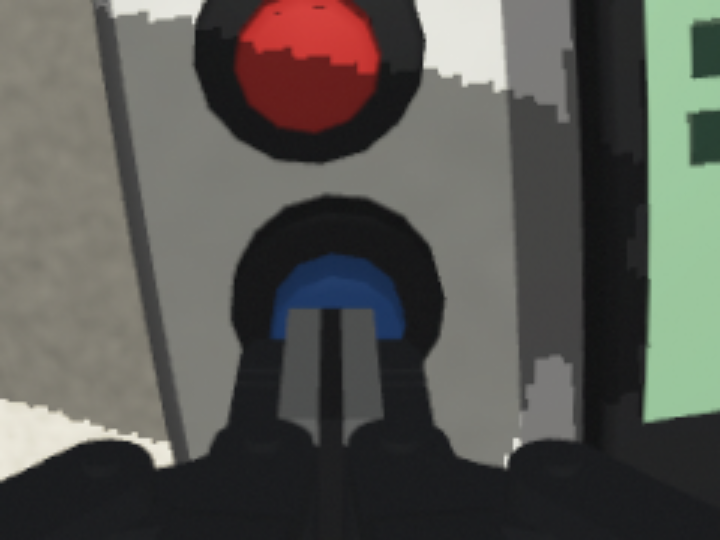

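```bash
python3 -m inch '[[[1,1,5,0,0,0,0],[1,1,9,0,0,0,0],[1,1,13,0,0,0,0],[1,1,16,0,0,0,0],[1,1,17,0,0,0,0],[1,1,17,0,0,0,0],[1,1,17,0,0,0,0],[1,1,17,0,0,0,0]]]'
python3 -c "
from h import *
capz();p,d=bot.grab_frame('wrist');cv2.imwrite('pics/w8.png',cv2.resize(p[150:330,170:410],None,fx=3,fy=3))"
```

```text
time_s: 8.95
tool_pos: [0.4981, -0.174, 0.0866]
orientation: [0.998, -0.069, 0.001, 0.0]
wrist_force: [-6.5, 3.5, 24.9]
grip_width: 0.0002
capcol [82.2 82.5 94.3 82.3 82.3 82.2 81.9 82.2 94.4 82.6 83.7 84.2 84.9 85.3
 85.1 85.5 97.5 90.5 91.4 92.6]
right [82.  92.6 82.3 82.5 82.1 82.  92.6 82.  82.5 82.8 83.6 84.2 84.7 85.1
 85.2 85.5 85.5 90.2 91.5 92.7]
[ 0.4981 -0.174   0.0866] [-7.7  3.5 24.9] [0.83 1.53 0.01]
```

View pics/w8.png

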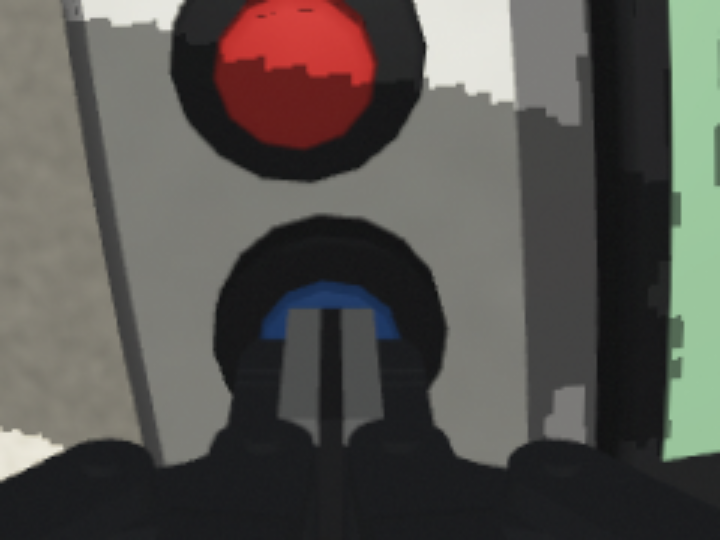

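```bash
python3 -m inch '[[[0,0,-9,0,0,0,0],[0,0,-20,0,0,0,0],[0,4,-26,0,0,0,0],[2,20,-26,0,0,0,0],[4,38,-24,0,0,0,0],[5,47,-20,0,0,0,0],[5,48,-18,0,0,0,0],[5,48,-18,0,0,0,0]]]'
python3 - <<'E'
from h import *
s=bot.state();p,d=bot.grab_frame('wrist');cv2.imwrite('pics/w9.png',cv2.resize(p[150:330,170:410],None,fx=3,fy=3));print(totool([.4959,-.2218,.0865],s).round(1),s['tool_pos'],s['wrist_force'])
E
```

```text
time_s: 9.9
tool_pos: [0.4956, -0.2223, 0.1026]
orientation: [0.998, -0.069, -0.001, -0.0]
wrist_force: [0.2, 0.6, 0.5]
grip_width: -0.0003
[ 0.2 -0.6 16.1] [ 0.49561051 -0.22233438  0.10258364] [0.21546008 0.60335433 0.47732594]
```

View pics/w9.png

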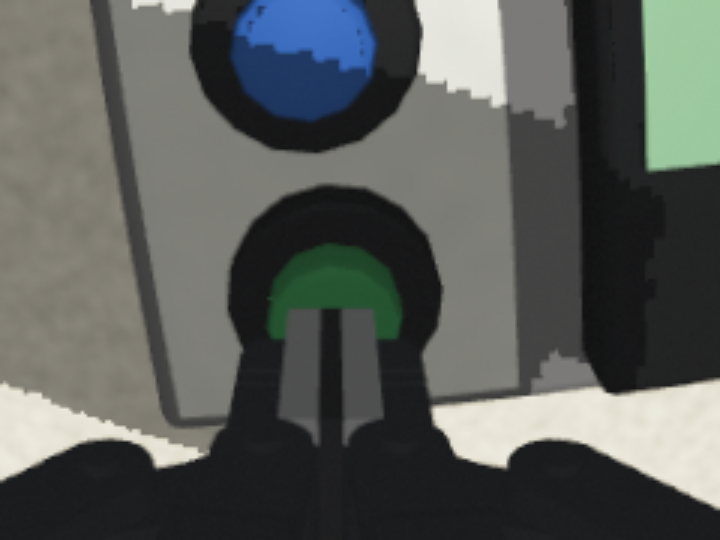

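Fingers are over the green key at (335,290), and blue is back up.

```bash
python3 -m inch '[[[0,0,5,0,0,0,0],[0,0,9,0,0,0,0],[0,0,13,0,0,0,0],[0,0,15,0,0,0,0],[0,0,16,0,0,0,0],[0,0,17,0,0,0,0],[0,0,17,0,0,0,0],[0,0,17,0,0,0,0]]]'
python3 -c "
from h import *
capz()"
```

```text
time_s: 10.75
tool_pos: [0.4962, -0.222, 0.0869]
orientation: [0.998, -0.069, 0.0, -0.0]
wrist_force: [-2.6, 4.1, 11.4]
grip_width: -0.0003
capcol [82.  82.2 82.4 82.3 81.8 82.  82.5 82.1 82.5 83.1 83.8 84.9 85.1 85.2
 85.5 85.6 85.9 90.6 91.7 92.7]
right [82.3 92.4 92.5 92.6 81.8 92.8 81.9 82.1 82.6 83.3 93.9 84.8 85.  85.2
 85.7 86.  85.8 90.8 91.6 93. ]
[ 0.4962 -0.222   0.0869] [-3.3  4.9 11.6] [ 1.06  0.59 -0.05]
```

```bash
python3 -m inch '[[[0,0,-8,0,0,0,0],[0,0,-25,0,0,0,0],[0,0,-55,0,0,0,0],[0,0,-90,0,0,0,0],[0,0,-125,0,0,0,0],[0,0,-160,0,0,0,0],[0,0,-190,0,0,0,40],[0,0,-205,0,0,0,100]]]'
python3 - <<'E'
from h import *
d=np.load("pics/top0.npy");m=bot.camera_model("top");K=m["intrinsics"];T=m["extrinsics"]
v,u=np.mgrid[0:420,0:560]
P=np.stack([(u-K[0,2])/K[0,0]*d,(v-K[1,2])/K[1,1]*d,d],-1)
z=((P-T[:3,3])@T[:3,:3])[...,2]
print("yel",np.median(z[251:255,193:198]),"grey",np.median(z[256:260,238:243]),"purple/pink tops",z[178:181,198:201].mean(),z[258:262,129:133].mean())
print(totool([.516,.206,.29]))
E
```

```text
time_s: 11.65
tool_pos: [0.4965, -0.2226, 0.2944]
orientation: [0.998, -0.069, 0.001, 0.001]
wrist_force: [1.3, -0.4, -1.0]
grip_width: 0.0282
yel 0.21001020102396223 grey 0.21021902999323067 purple/pink tops 0.17579052391976302 0.17482910792455764
[ -39.70221769 -427.25700977    3.69167481]
```

```bash
python3 -m inch '[[[-1,-10,0,0,0,0,100],[-3,-35,0,0,0,0,100],[-6,-68,0,0,0,0,100],[-9,-102,0,0,0,0,100],[-12,-136,0,0,0,0,100],[-15,-170,0,0,0,0,100],[-19,-204,0,0,0,0,100],[-22,-235,0,0,0,0,100]]]'
python3 -c "
from h import *
print(totool([.516,.206,.28]))"
```

```text
time_s: 12.45
tool_pos: [0.506, 0.0153, 0.2907]
orientation: [0.998, -0.069, -0.0, 0.0]
wrist_force: [0.5, -0.1, -0.4]
grip_width: 0.0856
[ -16.21029664 -190.23129341   10.62090344]
```

```bash
python3 -m inch '[[[-3,-32,0,0,0,0,100],[-6,-65,0,0,0,0,100],[-9,-98,0,0,0,0,100],[-12,-130,0,0,0,0,100],[-14,-160,0,0,0,0,100],[-15,-182,0,0,0,0,100],[-16,-190,0,0,0,0,100],[-16,-190,0,0,0,0,100]]]'
python3 - <<'E'
from h import *
s=bot.state();p,d=bot.grab_frame('wrist');cv2.imwrite('pics/w10.png',p);print(s['tool_pos'],s['orientation'])
cv2.imwrite('pics/w10c.png',cv2.resize(p[150:270,200:360],None,fx=5,fy=5))
p,d=bot.grab_frame('side');cv2.imwrite('pics/s10.png',p)
E
```

```text
time_s: 13.25
tool_pos: [0.5164, 0.2046, 0.2906]
orientation: [0.998, -0.068, -0.001, 0.0]
wrist_force: [-0.8, 0.2, 0.4]
grip_width: 0.0851
[0.51642321 0.2046254  0.29056627] [ 9.97669821e-01 -6.82244233e-02 -5.07432705e-04  3.15050899e-04]
```

View pics/w10.png

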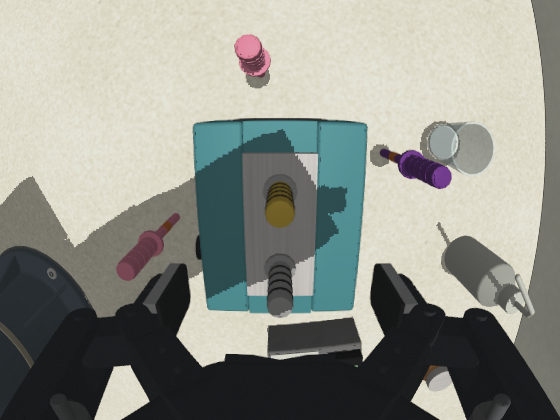

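View pics/w10c.png

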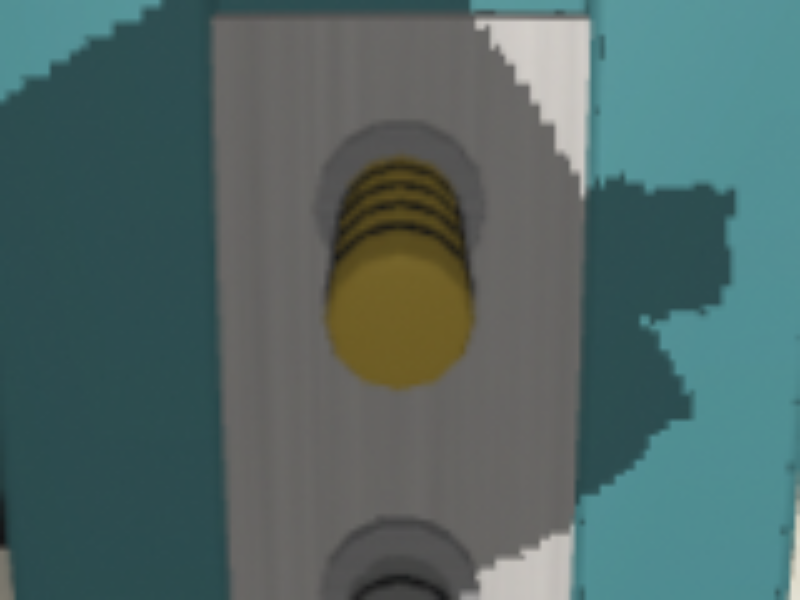

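View pics/s10.png

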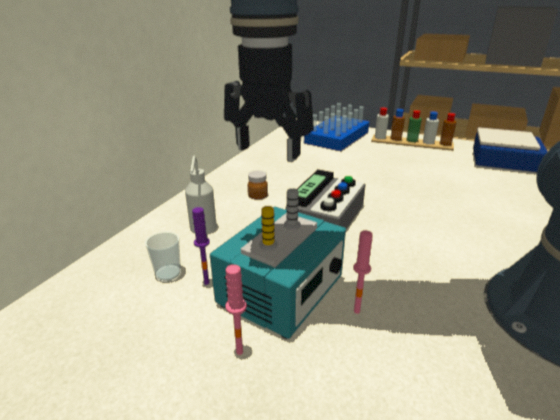

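```bash
python3 - <<'E'
from h import *
s=bot.state()
a=wplane((279.6,213.8),.2105,s);b=wplane((279.9,189.8),.141,s);print(a,b)
print(totool([a[0],a[1],.157],s),totool([.516,.2061,.157],s))
E
```

```text
[0.51662207 0.20599599 0.2105    ] [0.51699475 0.20714643 0.141     ]
[ -0.38475147  -2.75299855 134.04768661] [ -1.01521851  -2.77033298 134.04790195]
```

```bash
python3 -m inch '[[[0,-1,8,0,0,0,100],[0,-2,20,0,0,0,100],[0,-2,32,0,0,0,100],[0,-2,42,0,0,0,100],[0,-2,48,0,0,0,100],[0,-2,50,0,0,0,100],[0,-2,50,0,0,0,100],[0,-2,50,0,0,0,100]]]'
python3 - <<'E'
from h import *
s=bot.state();p,d=bot.grab_frame('wrist');cv2.imwrite('pics/w11.png',cv2.resize(p[150:300,180:380],None,fx=4,fy=4))
print(s['tool_pos'],R.from_quat(s['orientation']).as_matrix().round(4).tolist())
print(totool([.5166,.2062,.157],s))
E
```

```text
time_s: 14.15
tool_pos: [0.5174, 0.2059, 0.2417]
orientation: [0.998, -0.069, 0.0, -0.0]
wrist_force: [-0.6, 0.4, -0.3]
grip_width: 0.0856
[0.51739047 0.20591616 0.24172958] [[0.9905, -0.1377, 0.0006], [-0.1377, -0.9905, 0.0002], [0.0005, -0.0003, -1.0]]
[-0.86799983 -0.1461529  84.72916808]
```

View pics/w11.png

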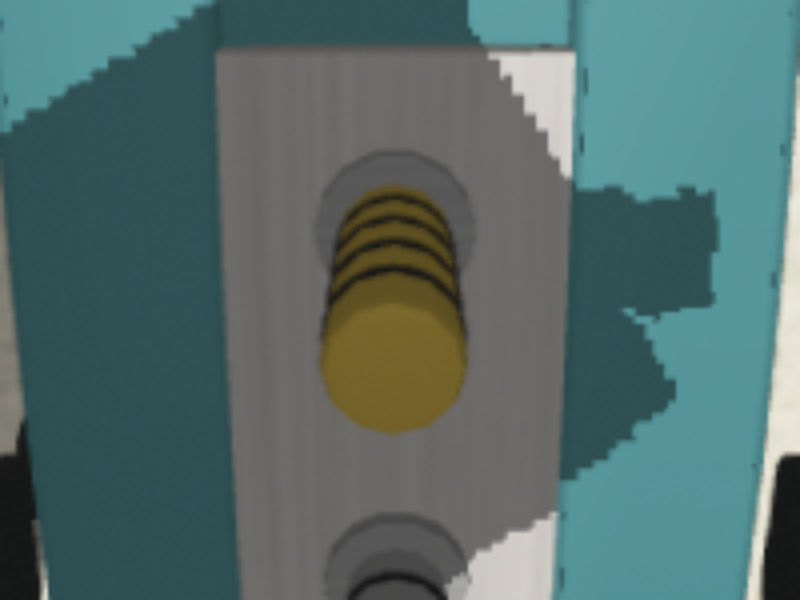

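```bash
python3 - <<'E'
from h import *
s=bot.state()
a=wplane((278.1,241.1),.2105,s);b=wplane((278.3,206.5-1.5),.141,s);print(a,b)
print(totool([a[0],a[1],.157],s),s['tool_pos'])
E
```

```text
[0.51647755 0.2079706  0.2105    ] [0.51656807 0.20965044 0.141     ]
[-1.27312672 -1.82221716 84.7656558 ] [0.51742792 0.20596642 0.24176578]
```

```bash
python3 -m inch '[[[-1,-1,8,0,0,0,100],[-1,-1,22,0,0,0,100],[-1,-1,38,0,0,0,100],[-1,-1,54,0,0,0,100],[-1,-1,68,0,0,0,100],[-1,-1,78,0,0,0,100],[-1,-1,84,0,0,0,100],[-1,-1,84,0,0,0,100]]]'
python3 - <<'E'
from h import *
s=bot.state();p,d=bot.grab_frame('wrist');cv2.imwrite('pics/w12.png',p)
print(s['tool_pos'],s['wrist_force'],s['moment'],totool([.5165,.207,.157],s))
p,d=bot.grab_frame('side');cv2.imwrite('pics/s12.png',cv2.resize(p[130:290,200:360],None,fx=4,fy=4))
E
```

```text
time_s: 15.0
tool_pos: [0.516, 0.2069, 0.1567]
orientation: [0.998, -0.069, -0.0, 0.0]
wrist_force: [0.4, -0.1, 0.5]
grip_width: 0.0852
[0.51603044 0.20693542 0.15670109] [ 0.3753441  -0.14712821  0.4966449 ] [-0.02306046  0.00950841 -0.0057837 ] [ 0.45597933 -0.12840571 -0.29932693]
```

View pics/w12.png

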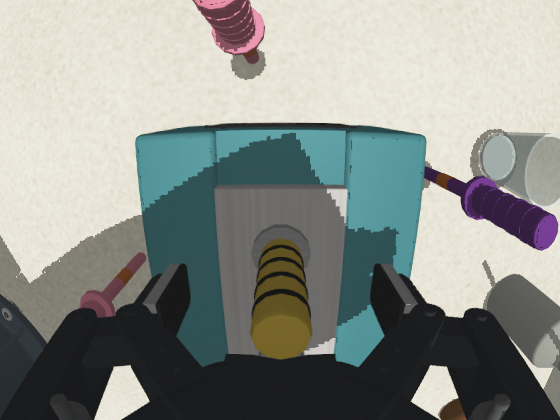

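View pics/s12.png

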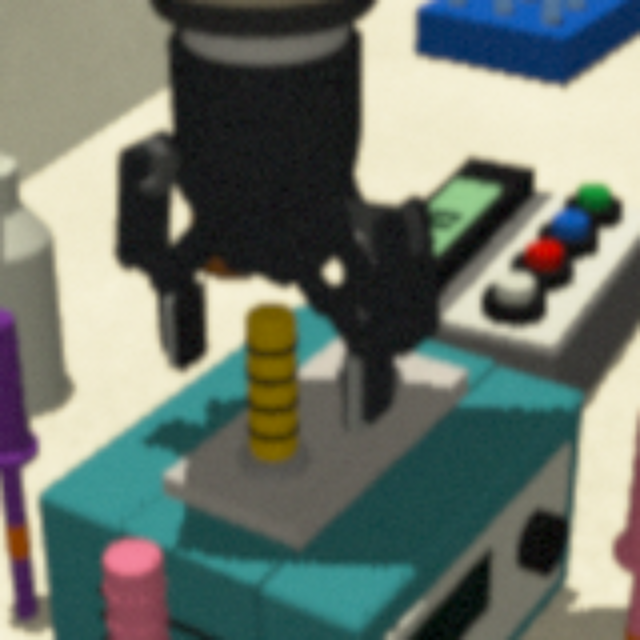

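```bash
python3 -m inch '[[[0.5,0,0,0,0,0,70],[0.5,0,0,0,0,0,50],[0.5,0,0,0,0,0,35],[0.5,0,0,0,0,0,30],[0.5,0,0,0,0,0,25],[0.5,0,0,0,0,0,20],[0.5,0,0,0,0,0,10],[0.5,0,0,0,0,0,0]]]' 35
python3 - <<'E'
from h import *
s=bot.state();p,d=bot.grab_frame('wrist');cv2.imwrite('pics/w13.png',p)
print(s['tool_pos'],s['wrist_force'],s['moment'],s['grip_width'])
E
```

```text
time_s: 15.9
tool_pos: [0.5169, 0.207, 0.1575]
orientation: [0.998, -0.069, 0.0, -0.0]
wrist_force: [-0.6, -1.1, 3.8]
grip_width: 0.0213
[0.51691758 0.20699039 0.15745663] [-0.55178969 -1.10572859  3.77991418] [-0.09118786  0.06389765 -0.0196255 ] 0.021326296741876825
```

View pics/w13.png

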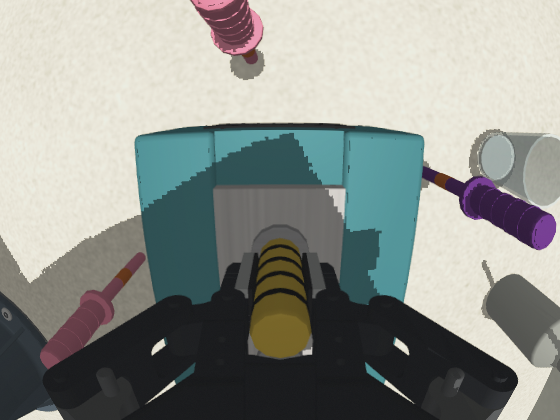

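```bash
python3 -m inch '[[[0,0,-1,0,0,0,0],[0,0,-3,0,0,0,0],[0,0,-5,0,0,0,0],[0,0,-7,0,0,0,0],[0,0,-9,0,0,0,0],[0,0,-10,0,0,0,0],[0,0,-10,0,0,0,0],[0,0,-10,0,0,0,0]]]'
python3 - <<'E'
from h import *
s=bot.state();p,d=bot.grab_frame('wrist');cv2.imwrite('pics/w14.png',cv2.resize(p[200:380,180:380],None,fx=3,fy=3))
print(s['tool_pos'],s['wrist_force'],s['moment'],s['grip_width'])
p,d=bot.grab_frame('side');cv2.imwrite('pics/s14.png',cv2.resize(p[170:260,220:320],None,fx=6,fy=6))
E
```

```text
time_s: 16.75
tool_pos: [0.5168, 0.207, 0.1673]
orientation: [0.998, -0.069, -0.0, 0.0]
wrist_force: [0.9, -0.4, -1.5]
grip_width: 0.021
[0.51684341 0.20695477 0.16727759] [ 0.88735616 -0.42879165 -1.54761269] [-0.03753602  0.00118931 -0.04630988] 0.021041572185742916
```

View pics/s14.png

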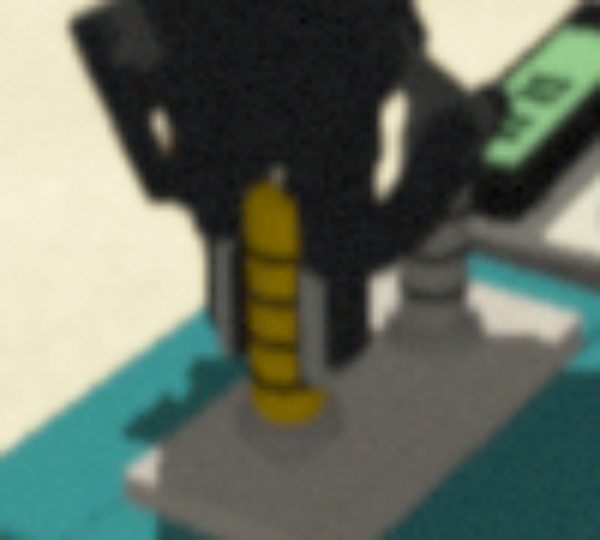

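Forces are small: weight about 1.5 N and negligible side load. Next is the other 40 mm.

```bash
python3 -m inch '[[[0,0,-4,0,0,0,0],[0,0,-10,0,0,0,0],[0,0,-17,0,0,0,0],[0,0,-24,0,0,0,0],[0,0,-31,0,0,0,0],[0,0,-36,0,0,0,0],[0,0,-39,0,0,0,0],[0,0,-40,0,0,0,0]]]'
python3 -m inch '[[[0,0,0,0,0,0,0],[0,0,0,0,0,0,0],[0,0,0,0,0,0,0],[0,0,0,0,0,0,0],[0,0,0,0,0,0,0],[0,0,0,0,0,0,0],[0,0,0,0,0,0,0],[0,0,0,0,0,0,0]]]'
python3 - <<'E'
from h import *
s=bot.state();p,d=bot.grab_frame('wrist');cv2.imwrite('pics/w15.png',cv2.resize(p[170:370,180:380],None,fx=3,fy=3))
print(s['tool_pos'],s['wrist_force'],s['moment'],s['grip_width'])
p,d=bot.grab_frame('side');cv2.imwrite('pics/s15.png',cv2.resize(p[150:260,220:330],None,fx=5,fy=5,interpolation=cv2.INTER_CUBIC))
for z in(.125,.135,.145,.185): print(z,((proj("side",np.array([.5166,.207,z]))-[220,150])*5).round(0))
E
```

```text
time_s: 17.65
tool_pos: [0.517, 0.207, 0.2076]
orientation: [0.998, -0.069, 0.0, -0.0]
wrist_force: [0.3, -0.1, -0.9]
grip_width: 0.0211
time_s: 18.45
tool_pos: [0.5169, 0.207, 0.2073]
orientation: [0.998, -0.069, 0.0, -0.0]
wrist_force: [-0.5, -0.1, -1.0]
grip_width: 0.0209
[0.51685057 0.20696454 0.20730019] [-0.54205334 -0.07763393 -1.00449878] [-0.02220106 -0.02283057 -0.03631654] 0.020929799726030315
0.125 [242. 496.]
0.135 [242. 473.]
0.145 [241. 449.]
0.185 [239. 351.]
```

View pics/s15.png

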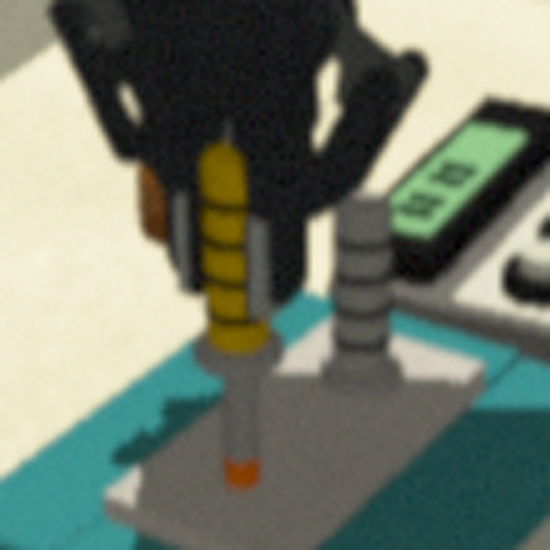

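View pics/w15.png

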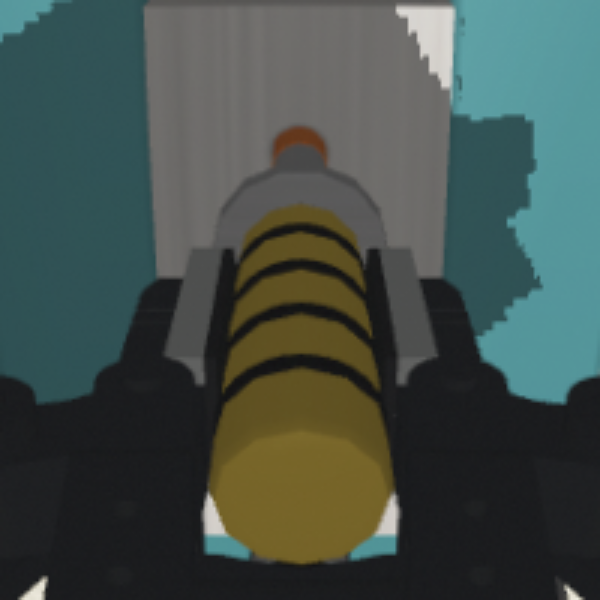

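```bash
python3 - <<'E'
from h import *
Zs=[];P=[]
for i in range(4):
    p,X=dmap();Zs.append(X[...,2])
Z=np.median(Zs,0);print("handle top z",np.median(Z[325:350,268:292]), "block",np.median(Z[180:210,236:255]))
S=[bot.grab_frame("side") for i in range(3)];
I=np.mean([a[0] for a in S],0).astype(np.uint8);big=cv2.resize(I[225:260,250:290],None,fx=16,fy=16,interpolation=cv2.INTER_CUBIC)
cv2.imwrite("pics/s16.png",big)
print(I[234:252,268].tolist())
f=np.array([.5166,.207])
T=bot.camera_model("side")["extrinsics"];c=(-T[:3,:3].T@T[:3,3])[:2];u=(c-f)/np.linalg.norm(c-f)
for z in(.135,.140,.145,.150): print(z,proj("side",np.r_[f+.006*u,z]).round(2))
for h in (.176,.185): print("flange underside front",h,proj("side",np.r_[f+.016*u,h]).round(2))
s=bot.state();print(s['tool_pos'],s['qd'].round(3),s['time_s'])
E
```

```text
handle top z 0.2600040380695731 block 0.1341286244049917
[[83, 89, 91], [83, 88, 92], [86, 89, 92], [85, 89, 92], [84, 90, 91], [85, 89, 90], [80, 84, 87], [80, 86, 96], [62, 80, 114], [27, 65, 129], [0, 61, 134], [0, 59, 134], [10, 65, 134], [44, 74, 124], [71, 87, 108], [87, 95, 102], [90, 96, 101], [89, 97, 100]]
0.135 [268.38 246.46]
0.14 [268.32 244.1 ]
0.145 [268.27 241.73]
0.15 [268.21 239.33]
flange underside front 0.176 [267.98 229.72]
flange underside front 0.185 [267.87 225.16]
[0.5168341  0.20696262 0.20731113] [ 0.001 -0.001  0.    -0.     0.001  0.   ] 18.9
```

View pics/s16.png

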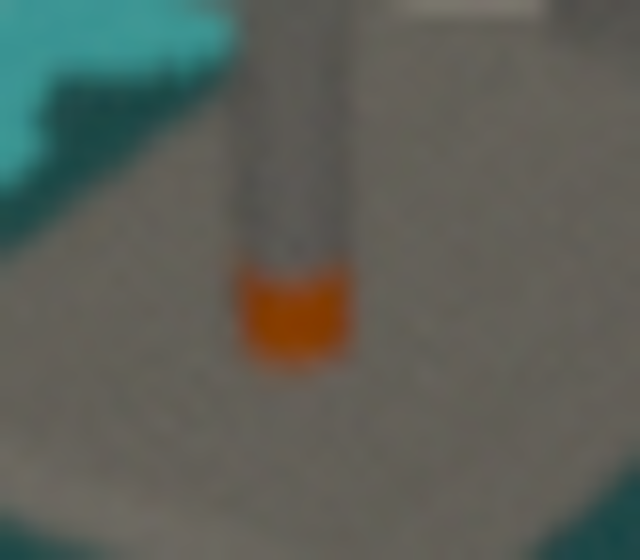

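```bash
python3 - <<'E'
from h import *
p,d=bot.grab_frame('side');cv2.imwrite('pics/s17.png',p)
s=bot.state();print(s['tool_pos'],s['grip_width'],s['wrist_force'])
E
```

```text
[0.5168437  0.20698896 0.20730449] 0.020960162312631987 [ 0.160839   -0.34425318 -1.49770352]
```

View pics/s17.png

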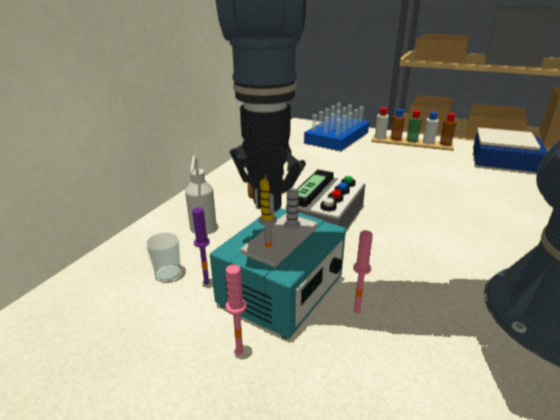

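The probe is held raised, with the orange band at the block top (268,244). The grey probe, the bystanders and the look-alikes are where they were.

```bash
python3 -c "
from bench import bot
print(bot.hand_in())"
```

```text
the job is handed in; nothing more can be done
None
```

I pressed white, then blue, then green, and drew the yellow probe up about 50 mm; it is still held in the gripper. But white went fully down twice before blue, so "each key once" was not strictly met.

**White key:** I took the first bottoming, at a height of 86.5 mm, for an obstruction. The listing gave the cap top as 89 mm at rest, but the top camera's depth showed about 92.5 mm. So that first press had already been a full one. I found this only after letting the key up and pressing it again.

**Other keys:** Blue and green were each pressed once to the stop and let up. The highest force I read while pressing was about 31 N, on white. Red was never touched.

**Probe:** The last checks agree on the raise to within about 1 mm:

| Check | Result | Ideal |
|---|---|---|
| TCP rise | 49.8 mm | 50 mm |
| Handle top height (wrist depth) | 260.0 mm, about 261 mm after correcting for a block-top reading 0.9 mm low | 261 mm |
| Orange band showing above the block | about 10.5–11 mm | 10 mm |

The readings taken while lifting and holding showed side force of about 1 N or less, and the probe was steady in the grip. The grey probe, wash bottle, beaker and look-alikes stayed where they were. The jar is mostly hidden behind the gripper in the last picture, but the arm's path kept clear of it.

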